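# Load the coffee cartridge and set the strength lever

## Robot

A 6-joint arm with a two-finger parallel gripper is mounted at the origin on the work surface. World frame = base frame: x ahead of the robot, y to its left, z up, the work surface at z = 0. Lengths are in m, angles in degrees, forces in N, time in s.
With the tool pointing down it reaches from about 0.3 to 0.75 m from the base axis. Payload 8.5 kg.
Tool frame: the origin (TCP) lies midway between the tips of the shut fingers; the grasp point (between the pads) lies env.tcp_to_grasp behind it (env.tcp_to_grasp is the distance from the TCP to the grasp point, in m); z points along the fingers, y is the line along which they close (so a half turn about z gives the same grasp; the last joint's range is limited). The gripper opens to 85 mm and grips with 20 to 120 N. Pads are 22 mm wide; open, the fingers measure 114 mm over their backs; the gripper's body (76 mm by 85 mm) begins 54 mm behind the grasp point. The pads swing forward as they close: fully open they stand 13 mm farther back than shut.
Start: joints at [-82.007, 21.807, 74.336, -0, 83.858, -12.336], TCP at [0.191, -0.516, 0.193] pointing down, gripper open.
Joint ranges: [-178.18, 178.18], [-50.72, 133.34], [12.68, 142.11], [-81.47, 261.47], [9.98, 163.14], [-165.26, 165.26]. Speed limits (degrees/s): [136.94, 136.94, 180, 180, 180, 180].

## Interface

Orientations are given as a 3x3 rotation matrix whose columns are the frame's x, y, z axes.
In Python, from rig import observe, optics, job, env gives the robot as it stands. The module is installed in compiled form; this text tells all that it offers.
- The arm moves only by the shell command python3 -m jog 'ROWS' [FORCE]. ROWS is JSON, a list of rows, each a list of 7 numbers: the turn, a rotation vector about the tool's x, y, z in rad, then the shift along the tool's x, y, z in m, then the opening in per cent of the stroke, from 0 (shut) to 100 (fully open). A call has 1 to 10 rows; each row shifts and turns the commanded pose from where the row before left it, along the tool's axes as they then stand; what a row does not reach is not made up. A row lasts 1/8 s, in which the tool goes at most 62.5 mm and 10.7 degrees, less where a joint would pass 70% of its speed; a pose out of reach is approached as far as the arm can. A call is refused whole if a number of a shift passes 0.0625 or a number of a turn 0.188, either way. A call with a gripper value outside its range is refused whole. The fingers move at their own pace and stop on an object; FORCE is the grip in N (left out, the last holds). Time passes only in rows, so rows that do not move let the fingers close. It gives the time, the measured TCP pose, the force, the opening and the grip force at its end, in the units of the state.
- observe(): the state, without advancing time (a new reading comes with each control period).
- optics.get_image(name): name is "scene" or "top" or "wrist"; returns a dict with "pixels" (480x640x3 uint8, red, green, blue), "mtx" (3x3 intrinsics, pixels), "dist_coeffs" ([k1, k2, p1, p2, k3] as OpenCV has them; the pictures are not rectified), "rvec" (rotation vector, rad) and "tvec" (3), from world to camera coordinates, as OpenCV has them. Camera axes: x right, y down, z forward; pixel columns grow to the right and rows downward; lengths in m; the calibration is good to about 2 mm. A picture is of the moment at which its call begins. There is no depth.
- job.close_job(): hands the job in; it is judged then, once.
The state is a dict: "time_s": time; "q": joint angles; "qvel": joint speeds; "joint_efforts": joint torques, N m; "position": TCP position; "tool_rot": TCP orientation; "ft_force": force on the tool from outside, world axes, zero at the start; "wrist_torque": the same for the moment, N m; "grip_width": finger opening in m; "gripper_force": force on a finger pad.
Only numpy, scipy, OpenCV 4.12 (cv2) and the standard library are available. Lean on these libraries where they do the work, as an engineer would, in place of code of your own. Each camera call takes 0.05 s, during which the arm holds its last target. There are 200 camera calls.

## Task

Get the brewer ready for a cup: put the brown coffee cartridge into the recess in the brewer's deck, fin up, so that it sits flat and flush, and let go of it. Then swing the brewer's lever round until its arm points straight at the orange tab, and leave it there; do not shift the tab. Leave the cream cartridge and the two mugs where they stand.

Things in the scene. Friction and masses are not known exactly. Their poses are not given: they have to be found in the camera images.
- brewer: Low brushed-metal brewer, fixed: deck 220 x 350 mm (x, y), its top 55 mm above the worktop. Origin at the centre of the deck's underside, z up. Recess on the -y side, lever on the +y side (pivot at x 60, y 65 mm). A spout tower 40 mm thick, 210 mm tall, stands behind the deck at (165, -20 mm), its spout pointing to +x over a low drip tray.
- recess (a point): Centre of the black recess floor, at (0, -100, 31 mm) in the brewer, axes as the brewer's. The recess is 104 x 64 mm (x, y), 24 mm deep, and takes a cartridge lengthwise along x, either way round, with 2 mm play on each side. Seated, the cartridge has its origin here, its block level with the deck, its fin 34 mm proud.
- cartridge: Brown coffee cartridge: flat block 100 x 60 x 24 mm (x, y, z) with an upright grip fin centred on top, 60 mm long in x, 12 mm thick in y, 24 to 58 mm above the underside. Origin at the centre of the underside, z up. Loose, about 0.12 kg, lies flat on the worktop, fin up.
- other_cartridge: Cream-coloured coffee cartridge: flat block 100 x 60 x 24 mm (x, y, z) with an upright grip fin centred on top, 60 mm long in x, 12 mm thick in y, 24 to 58 mm above the underside. Origin at the centre of the underside, z up. Loose, about 0.12 kg, lies flat on the worktop, fin up. Not to be used.
- lever (a joint): Angle of the lever (rad). At 0 the arm points along the brewer's -x; it grows anticlockwise seen from above (arm end towards the brewer's -y); range -1.05 to 1.05. It starts on the negative side. Plain friction of about 0.2 N m (2 N at the handle), no spring: it stays where it is left.
- lever_pivot (a point): Lever pivot, on the deck top (55 mm above the worktop), axes as the brewer's; the lever turns about the vertical here under a black hub 48 mm across.
- lever_handle (a point): On the axis of the lever's upright round black handle (24 mm diameter, white top), 100 mm from the pivot, 102 mm above the worktop. The handle rises from the arm (16 mm wide, top 77 mm above the worktop) to 122 mm. The x axis points along the arm from handle to pivot, z up.
- marker (a joint): Angle of the orange tab about the lever's pivot (rad), same zero and sense as the lever: the lever points straight at the tab when both angles are equal. It differs from run to run and stays put during the job.
- tab (a point): Top centre of the orange tab, a flat piece 30 x 16 x 10 mm (radial, across, high) lying on the deck just outside the lever's end, 135 mm from the lever's pivot. Its x axis points from the tab to the pivot. The lever passes freely by it; the tab itself turns only very stiffly (2 N m) and is not to be moved.
- mug_white: White ceramic mug, 82 mm across, 95 mm tall, loose on the worktop. Origin at the centre of its underside; handle at its +y.
- mug_black: Black ceramic mug, 82 mm across, 95 mm tall, loose on the worktop. Origin at the centre of its underside; handle at its +y.
Mind the look-alikes: they are no part of the job. Of the things that look like the cartridge, take the one that is farthest to the robot's right at the start.

How it is judged:
By the outcome, as a careful person would: the job done as asked, in the order asked, and still so for the second after the job is handed in, with the robot touching nothing.
It also fails if it takes over 72 s, if anything falls off the work surface, if the arm or the gripper's body presses on something with over 40 N, if the wrist force passes 120 N, or if a joint passes its speed limit or range.

## Working session

There is one attempt and no reset: what is moved stays moved. The work goes in short steps, Python scripts to look and compute and a shell command to move; the robot and the scene stay as the last step left them, time stands still between calls to the robot, and variables do not carry over. Pictures are saved under pics/ and viewed, at most 10 in all, crops included, and the job is handed in when it is done.

```bash
mkdir -p pics; python3 - <<'E'
from rig import observe, optics, job, env
import cv2,pickle
s=observe();print(s['time_s'],s['position'],s['tool_rot'],s['grip_width'],env.tcp_to_grasp)
for n in ['scene','top']:
    d=optics.get_image(n);pickle.dump(d,open(n+'.pkl','wb'));cv2.imwrite(f'pics/{n}0.png',d['pixels'][:,:,::-1])
    R=cv2.Rodrigues(d['rvec'])[0];print(n,-R.T@d['tvec'].reshape(3),R[2],d['dist_coeffs'])
E
```

```text
0.0 [ 0.19101735 -0.51539801  0.19242763] [[ 9.37718914e-01  3.47394876e-01 -1.96065404e-04]
 [ 3.47394796e-01 -9.37717901e-01  1.41235913e-03]
 [ 3.06792287e-04 -1.39250797e-03 -9.99998983e-01]] 0.08556327862296693 0.0187
scene [ 1.06113095 -0.51077737  0.78678696] [-0.58516374  0.46818379 -0.66210825] [-0.08928374  0.          0.          0.          0.        ]
top [0.29663799 0.00852719 1.49552894] [ 0.11097521 -0.00299869 -0.99381865] [-0.11241728  0.          0.          0.          0.        ]
```

View pics/scene0.png

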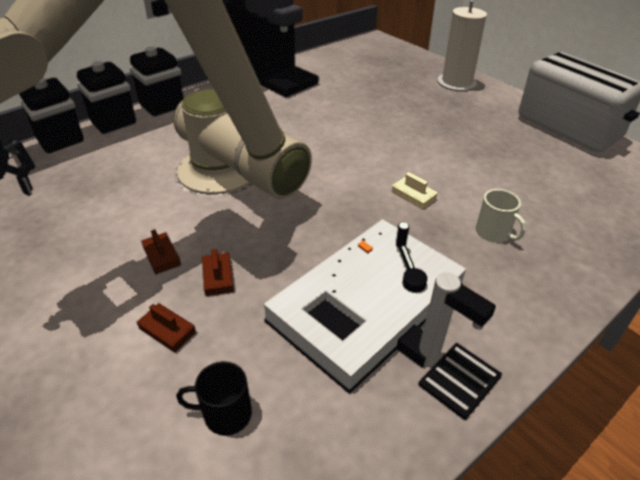

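View pics/top0.png

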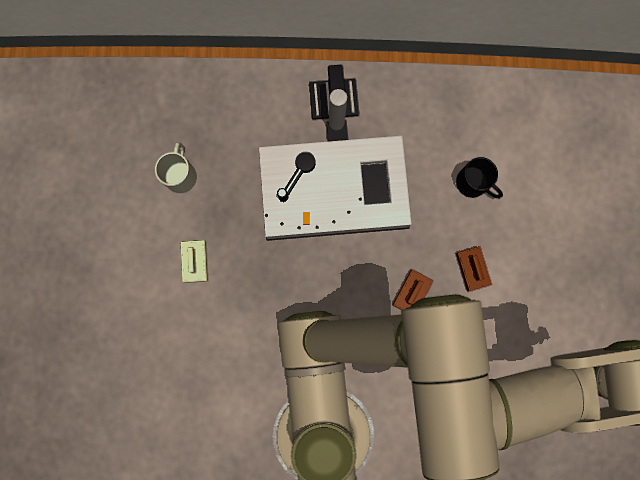

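The scene view shows three brown cartridges, at pixels (160,250), (218,272) and (166,326), and a cream one at (415,190). In the top view two of the brown ones are visible, at (412,290) and (474,268); the arm hides the third. I'll compute their y values and make an enlarged crop.

```bash
cat > h.py <<'E'
import numpy as np,cv2,pickle
def ray(d,p):
    R=cv2.Rodrigues(d['rvec'])[0];u=cv2.undistortPoints(np.array([[p]],float),d['mtx'],d['dist_coeffs'])[0,0]
    return -R.T@d['tvec'].reshape(3),R.T@np.r_[u,1]
def plane(d,p,z):
    c,r=ray(d,p);return c+r*(z-c[2])/r[2]
def proj(d,P): return cv2.projectPoints(np.array(P,float).reshape(-1,3),d['rvec'],d['tvec'],d['mtx'],d['dist_coeffs'])[0][:,0]
def load(n): return pickle.load(open(n+'.pkl','rb'))
E
python3 - <<'E'
from h import *
s=load('scene');t=load('top')
for p in [(160,255),(218,275),(166,328),(415,192)]: print('scene',p,plane(s,p,.024).round(3))
for p in [(412,290),(474,268),(193,261)]: print('top',p,plane(t,p,.024).round(3))
for d,n in ((s,'scene'),(t,'top')):
    hsv=cv2.cvtColor(d['pixels'],cv2.COLOR_RGB2HSV)
    m=cv2.inRange(hsv,(0,120,40),(12,255,255))
    k,l,st,c=cv2.connectedComponentsWithStats(m)
    for i in range(1,k):
        if st[i,4]>60: print(n,'brown',st[i],c[i])
im=s['pixels'][210:360,120:270,::-1];a=cv2.resize(im,(600,600),interpolation=cv2.INTER_CUBIC);cv2.imwrite('pics/c1.png',a[:, :400] if 0 else a)
b=cv2.resize(t['pixels'][130:310,250:520,::-1],(800,533),interpolation=cv2.INTER_CUBIC);cv2.imwrite('pics/c2.png',b)
E
```

```text
scene (160, 255) [ 0.238 -0.284  0.024]
scene (218, 275) [ 0.369 -0.215  0.024]
scene (166, 328) [ 0.428 -0.363  0.024]
scene (415, 192) [0.426 0.317 0.024]
top (412, 290) [ 0.358 -0.206  0.024]
top (474, 268) [ 0.416 -0.358  0.024]
top (193, 261) [0.414 0.328 0.024]
scene brown [ 293    0  141   49 2057] [380.40884784  15.28147788]
scene brown [142 231  37  38 713] [159.26507714 249.56381487]
scene brown [202 249  31  42 978] [216.5797546  270.42842536]
scene brown [ 138  304   56   43 1182] [164.95854484 325.14805415]
scene brown [  460   309   180   171 12513] [577.92815472 422.63909534]
top brown [458 246  34  45 877] [474.21778791 268.14139111]
top brown [393 269  40  41 827] [412.55259976 289.57557437]
```

View pics/c1.png

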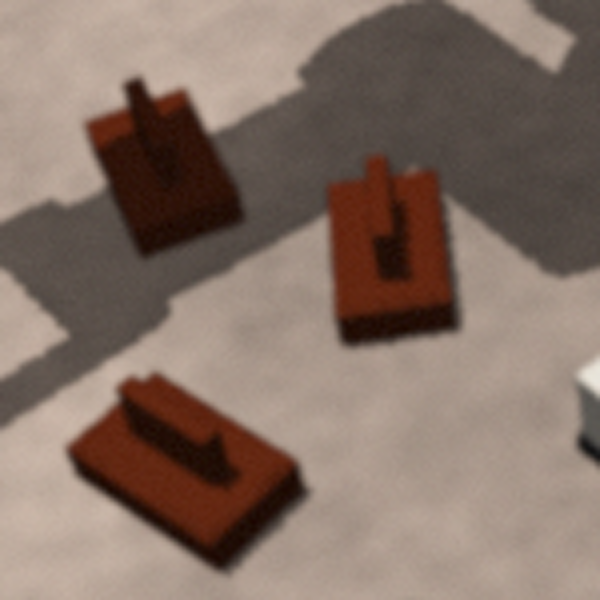

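View pics/c2.png

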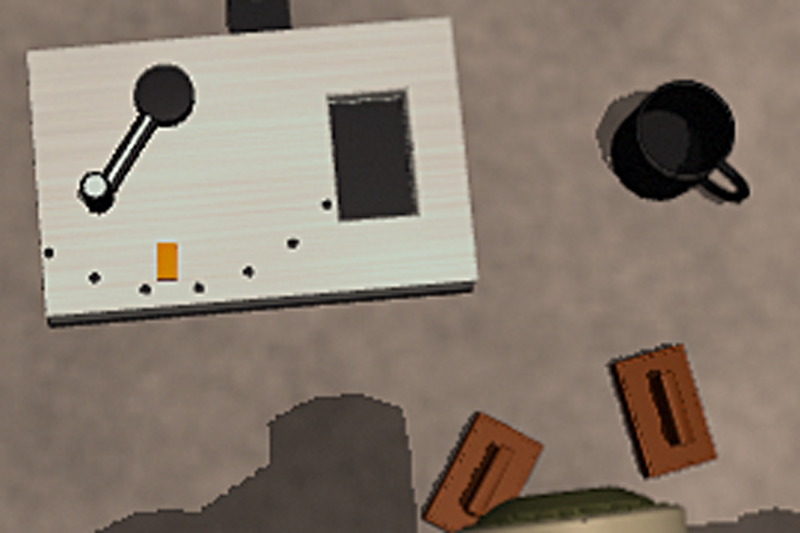

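The target is the cartridge at scene (166,326) / top (474,268), with y ≈ -0.36. The other two browns are at y ≈ -0.21 and -0.28, so this one is farthest right, and the crop confirms it. The crop also shows the tab at top ≈ (306,218). Next I'll fit the poses.

```bash
cat >> h.py <<'E'
from scipy.optimize import minimize,least_squares
def T(x,y,a,P):
    P=np.array(P,float);c,s=np.cos(a),np.sin(a);return np.c_[x+c*P[:,0]-s*P[:,1],y+s*P[:,0]+c*P[:,1],P[:,2]]
def box(lx,ly,z0,z1): return [(sx*lx/2,sy*ly/2,z) for sx in(-1,1) for sy in(-1,1) for z in(z0,z1)]
def sil(d,x,y,a,z=0,up=4):
    m=np.zeros((480*up,640*up),np.uint8)
    for b in (box(.1,.06,z,z+.024),box(.06,.012,z+.024,z+.058)):
        q=(proj(d,T(x,y,a,b))+.5)*up;cv2.fillConvexPoly(m,cv2.convexHull(np.round(q*16).astype(np.int32)),255,shift=4)
    return cv2.resize(m,(640,480),interpolation=cv2.INTER_AREA)/255.
def fitcart(ds,masks,x0):
    def f(v):
        return sum(np.minimum(1,np.abs(sil(d,*v)-m)).sum()/m.sum() for d,m in zip(ds,masks))
    r=minimize(f,x0,method='Nelder-Mead',options=dict(initial_simplex=np.array([x0]+[np.array(x0)+e for e in np.diag([.01,.01,.15])]),xatol=1e-4,fatol=1e-4));return r.x,r.fun
def brown(d,p):
    hsv=cv2.cvtColor(d['pixels'],cv2.COLOR_RGB2HSV);m=cv2.inRange(hsv,(0,90,15),(14,255,255))
    m=cv2.morphologyEx(m,cv2.MORPH_CLOSE,np.ones((3,3)));k,l=cv2.connectedComponents(m);return (l==l[p[1],p[0]])*1.
E
python3 - <<'E'
from h import *
s=load('scene');t=load('top')
ms=brown(s,(150,325));mt=brown(t,(464,268));print(ms.sum(),mt.sum())
for ds,m in (([s],[ms]),([t],[mt]),([s,t],[ms,mt])):
    v,f=fitcart(ds,m,[.42,-.36,.2]);print('cart',v[:2].round(4),np.degrees(v[2]).round(2),round(f,3))
off=np.array([250,130]);c=lambda a:np.array(a)/2.963+off
px=c([(28,50),(449,18),(476,282),(48,318),(327,94),(406,90),(417,214),(339,221)])
P=[(.11,.175,.055),(.11,-.175,.055),(-.11,-.175,.055),(-.11,.175,.055),(.052,-.068,.055),(.052,-.132,.055),(-.052,-.132,.055),(-.052,-.068,.055)]
r=least_squares(lambda v:(proj(t,T(*v,P))-px).ravel(),[.55,0,0]);b=r.x
print('brewer',b[:2].round(4),np.degrees(b[2]).round(2),r.fun.reshape(-1,2).round(1).tolist())
b2=b
# scene overlay check
print('scene proj deck',proj(s,T(*b,P)).round(0).tolist())
piv=T(*b,[(.06,.065,.055)])[0];print('piv',piv)
for n,p,z in(('handle',c([(95,184)])[0],.122),('hub',c([(164,95)])[0],.085),('tab',c([(167,261)])[0],.065)):
    w=plane(t,p,z);dd=w-piv;a=np.degrees(np.arctan2(dd[1],dd[0])-b[2])-180
    print(n,w.round(4),np.hypot(dd[0],dd[1]).round(4),(a+180)%360-180)
E
```

```text
1594.0 1054.0
cart [ 0.4128 -0.3593] 14.72 0.1
cart [ 0.4156 -0.3591] 16.9 0.045
cart [ 0.4151 -0.3592] 16.33 0.158
brewer [ 0.6032 -0.0113] 6.39 [[-0.4, 0.5], [0.3, -0.0], [0.4, -0.5], [-0.7, -0.7], [0.2, 0.7], [-0.3, -0.0], [0.2, 0.1], [0.1, -0.1]]
scene proj deck [[465.0, 268.0], [350.0, 375.0], [263.0, 303.0], [382.0, 219.0], [365.0, 320.0], [342.0, 340.0], [301.0, 308.0], [325.0, 290.0]]
piv [0.65554212 0.0599507  0.055     ]
handle [0.5703 0.1097 0.122 ] 0.0987 -36.66396864336315
hub [0.6518 0.0598 0.085 ] 0.0037 -4.539413567930751
tab [0.5204 0.0538 0.065 ] 0.1353 -3.7762929558653013
```

```bash
cat > go.py <<'E'
# usage: go.py x y z yawdeg(tool x axis) [grip->] : prints deltas in tool axes
import sys,numpy as np
from rig import observe
from scipy.spatial.transform import Rotation as Ro
s=observe();R=np.array(s['tool_rot']);p=np.array(s['position'])
print('t',round(s['time_s'],2),'pos',p.round(4),'yaw',np.degrees(np.arctan2(R[1,0],R[0,0])).round(2),'F',np.round(s['ft_force'],1),'w',round(s['grip_width'],4),'gf',round(s['gripper_force'],1))
if len(sys.argv)>4:
    x,y,z,a=map(float,sys.argv[1:5]);a=np.radians(a);c,n=np.cos(a),np.sin(a)
    Rt=np.array([[c,n,0],[n,-c,0],[0,0,-1]])
    print('turn',Ro.from_matrix(R.T@Rt).as_rotvec().round(4),'shift(before turn)',(R.T@(np.array([x,y,z])-p)).round(4),'shift(after turn)',(Rt.T@(np.array([x,y,z])-p)).round(4))
E
python3 go.py .4153 -.3592 .19 16.5
python3 -m jog '[[0,0,0,0.044,-0.0115,0,100],[0,0,0,0.044,-0.0115,0,100],[0,0,0,0.044,-0.0115,0,70],[0,0,0,0.044,-0.0115,0,50],[0,0,0,0.044,-0.0115,0,50],[0,0,0,0.044,-0.0115,0,50],[0,0,0.066,0,0,0,50],[0,0,0,0,0,0,50],[0,0,0,0,0,0,50]]' 40
python3 go.py .4153 -.3592 .19 16.5
python3 - <<'E'
from rig import optics
import cv2,pickle
d=optics.get_image('wrist');pickle.dump(d,open('w1.pkl','wb'));cv2.imwrite('pics/w1.png',d['pixels'][:,:,::-1])
from h import *
print(proj(d,[(.4153,-.3592,.024)]))
E
```

```text
t 0.1 pos [ 0.191  -0.5154  0.1925] yaw 20.33 F [-0.4 -0.3 -0.1] w 0.0853 gf 0.0
turn [-0.0013 -0.0002  0.0668] shift(before turn) [ 0.2646 -0.0686  0.0026] shift(after turn) [ 0.2594 -0.0861  0.0025]
time_s: 1.23
position: [0.4143, -0.3596, 0.1929]
tool_rot: [[0.958, 0.285, -0.0], [0.285, -0.958, 0.0], [-0.0, -0.0, -1.0]]
ft_force: [-0.5, -0.1, -0.6]
grip_width: 0.0431
gripper_force: 0.0
t 1.23 pos [ 0.4143 -0.3596  0.1929] yaw 16.58 F [-0.5 -0.1 -0.6] w 0.0431 gf 0.0
turn [-0.0003  0.0001  0.0013] shift(before turn) [ 0.0011 -0.0001  0.0029] shift(after turn) [ 0.0011 -0.0001  0.0029]
[[318.42892874 206.78076089]]
```

View pics/w1.png

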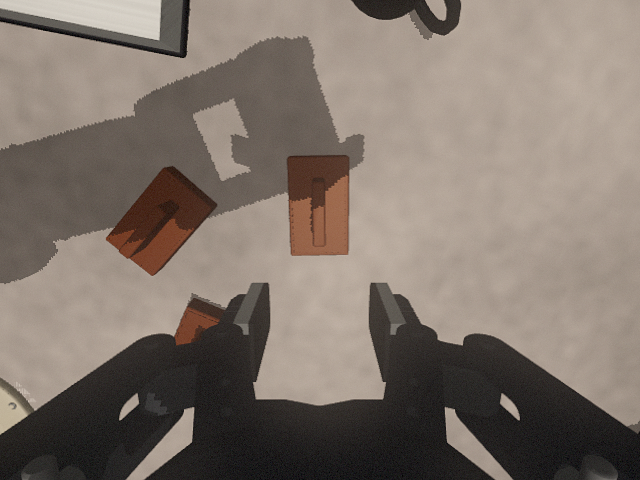

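The wrist view shows the target cartridge at (319,206), fin up, aligned with the fingers. Another brown one is to the left at (162,220), clear of the fingers. I'll refine the fit with this view.

```bash
python3 - <<'E'
from h import *
d=load('w1');m=brown(d,(298,215));print(m.sum())
v,f=fitcart([d],[m],[.415,-.359,.28]);print(v[:2].round(4),np.degrees(v[2]),f)
E
python3 go.py
```

```text
5922.0
[ 0.4145 -0.359 ] 17.807692705318807 0.03712842110839608
t 1.27 pos [ 0.4143 -0.3596  0.1929] yaw 16.55 F [-0.  -0.1  0.1] w 0.0426 gf 0.0
```

```bash
python3 -m jog '[[0,0,-0.017,0.0005,-0.0005,0.03,50],[0,0,0,0,0,0.04,50],[0,0,0,0,0,0.04,50],[0,0,0,0,0,0.03,50],[0,0,0,0,0,0.015,50],[0,0,0,0,0,0.007,50],[0,0,0,0,0,0,0],[0,0,0,0,0,0,0],[0,0,0,0,0,0,0],[0,0,0,0,0,0,0]]' 40
python3 -m jog '[[0,0,0,0,0,0,0],[0,0,0,0,0,0,0],[0,0,0,0,0,-0.015,0],[0,0,0,0,0,-0.04,0],[0,0,0,0,0,-0.05,0],[0,0,0,0,0,-0.02,0],[0,0,0,0,0,0,0]]'; python3 go.py .614 -.111 .16 6.4
```

```text
time_s: 2.52
position: [0.4151, -0.3588, 0.0314]
tool_rot: [[0.954, 0.301, 0.0], [0.301, -0.954, -0.001], [0.0, 0.001, -1.0]]
ft_force: [0.6, -0.1, -0.1]
grip_width: -0.0001
gripper_force: 0.0
time_s: 3.4
position: [0.4154, -0.3592, 0.1581]
tool_rot: [[0.954, 0.301, 0.003], [0.301, -0.954, -0.003], [0.001, 0.004, -1.0]]
ft_force: [-0.1, -0.5, -0.4]
grip_width: -0.0001
gripper_force: 0.0
t 3.4 pos [ 0.4154 -0.3592  0.1581] yaw 17.53 F [-0.1 -0.5 -0.4] w -0.0001 gf 0.0
turn [ 0.0038 -0.0018  0.1942] shift(before turn) [ 0.2641 -0.1769 -0.0022] shift(after turn) [ 0.225  -0.2245 -0.0019]
```

The fingers shut on nothing, so I'll look.

```bash
python3 - <<'E'
from rig import optics
import cv2,pickle,numpy as np
d=optics.get_image('wrist');pickle.dump(d,open('w2.pkl','wb'))
s=optics.get_image('scene');pickle.dump(s,open('s2.pkl','wb'))
a=cv2.resize(d['pixels'],(400,300));b=cv2.resize(s['pixels'][180:405,60:360],(400,300),interpolation=cv2.INTER_CUBIC)
cv2.imwrite('pics/w2.png',np.hstack([a,b])[:,:,::-1])
E
```

```text
(no output)
```

View pics/w2.png

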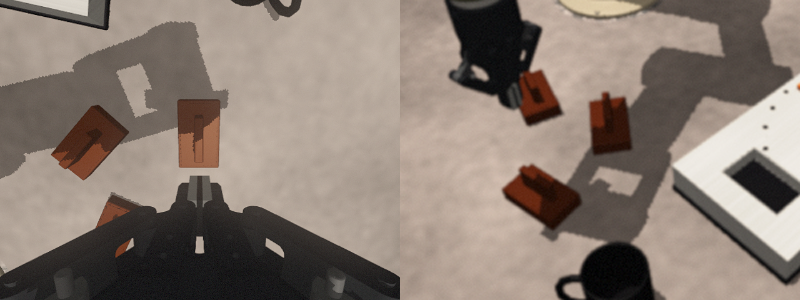

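```bash
python3 - <<'E'
from h import *
from rig import observe
o=observe();p=np.array(o['position']);R=np.array(o['tool_rot'])
for n in('w2','s2'):
    d=load(n);r=cv2.Rodrigues(d['rvec'])[0];print(n,proj(d,[p,p-.03*R[:,2],(.4153,-.3592,.058),(.4153,-.3592,.024)]).round(1).tolist(),'cam in tool',(R.T@(-r.T@d['tvec'].reshape(3)-p)).round(4),'axis',(R.T@r[2]).round(3))
# triangulate fingertip seen at scene (146,256), wrist (320,285)
c1,r1=ray(load('s2'),(145,258));c2,r2=ray(load('w2'),(320,285))
a,b=np.linalg.lstsq(np.c_[r1,-r2],c2-c1,rcond=None)[0];print(c1+a*r1,c2+b*r2)
m=load('w2');mm=brown(m,(int(186*1.6),200));print(fitcart([m],[mm],[.415,-.359,.3]))
E
```

```text
w2 [[316.0, 267.3], [315.8, 289.9], [317.8, 224.5], [317.7, 215.6]] cam in tool [ 0.0682  0.0007 -0.1831] axis [-0.27   0.005  0.963]
s2 [[150.4, 274.6], [146.6, 262.3], [161.5, 311.3], [165.1, 322.8]] cam in tool [ 0.5704  0.3394 -0.6317] axis [-0.417 -0.622  0.663]
[ 0.42238921 -0.36056039  0.20308105] [ 0.42430163 -0.35722259  0.20184731]
(array([ 0.41444137, -0.35951099,  0.3039408 ]), np.float64(0.04027826946033836))
```

```bash
python3 - <<'E'
from h import *
from rig import observe
o=observe();p=np.array(o['position']);R=np.array(o['tool_rot'])
def crop(d,x,y,w,h,k):
    im=cv2.resize(d['pixels'][y:y+h,x:x+w].copy(),(w*k,h*k),interpolation=cv2.INTER_CUBIC)
    im=np.clip(im.astype(float)*1.8,0,255).astype(np.uint8)
    for i,t in enumerate((0,.02,.04)):
        q=proj(d,[p-t*R[:,2]])[0];cv2.circle(im,tuple(int(v) for v in (q-[x,y]+.5)*k),3,[(0,255,0),(255,255,0),(0,255,255)][i],-1)
    return im
cv2.imwrite('pics/tip.png',np.hstack([crop(load('w2'),270,230,100,120,4),crop(load('s2'),100,200,100,120,4)])[:,:,::-1])
E
```

```text
(no output)
```

View pics/tip.png

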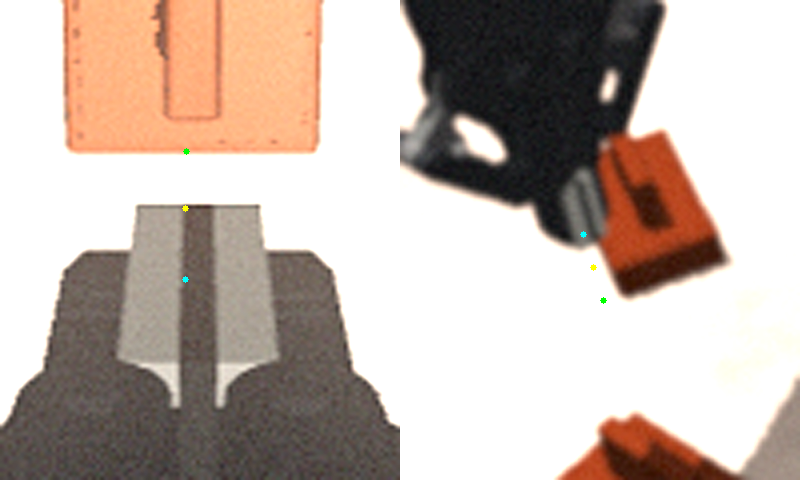

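```bash
python3 - <<'E'
from h import *
from rig import observe
o=observe();p=np.array(o['position']);R=np.array(o['tool_rot'])
for sp in ((147,260),(148,259),(146.5,261)):
    c1,r1=ray(load('s2'),sp);c2,r2=ray(load('w2'),(319.5,281.5))
    a,b=np.linalg.lstsq(np.c_[r1,-r2],c2-c1,rcond=None)[0];q=(c1+a*r1+c2+b*r2)/2;print(q.round(4),'gap',np.linalg.norm(c1+a*r1-c2-b*r2).round(4),'tool',(R.T@(q-p)).round(4))
d=load('w2');print(d['mtx'].round(1).tolist(), o['q'])
E
```

```text
[ 0.4235 -0.3579  0.1975] gap 0.0017 tool [ 0.0085  0.0022 -0.042 ]
[ 0.4251 -0.3568  0.2006] gap 0.0003 tool [ 0.0104  0.0017 -0.0451]
[ 0.4221 -0.3585  0.1944] gap 0.0023 tool [ 0.007   0.0024 -0.0389]
[[357.6, 0.0, 319.0], [0.0, 357.6, 237.4], [0.0, 0.0, 1.0]] [-5.32076927e+01  2.33540629e+01  7.83207650e+01  8.41557262e-04
  7.83808707e+01  1.92741876e+01]
```

The fingers' real tips are about 42 mm above the reported TCP. Two views agree on this, with a ray gap under 2 mm, and it explains closing above the 58 mm fin. I'll allow for it: reported z = true tip z − 0.042. Now I'll descend further, watching the force.

```bash
python3 -m jog '[[0,0,0,-0.001,0,0,50],[0,0,0,0,0,0.02,50],[0,0,0,0,0,0.04,50],[0,0,0,0,0,0.04,50],[0,0,0,0,0,0.03,50],[0,0,0,0,0,0.02,50],[0,0,0,0,0,0.009,50],[0,0,0,0,0,0.005,50],[0,0,0,0,0,0,50]]' 40; python3 go.py
```

```text
time_s: 4.62
position: [0.4141, -0.3591, -0.0078]
tool_rot: [[0.954, 0.301, 0.0], [0.301, -0.954, -0.0], [0.0, 0.0, -1.0]]
ft_force: [-0.3, 0.1, 0.6]
grip_width: 0.0425
gripper_force: 0.0
t 4.62 pos [ 0.4141 -0.3591 -0.0078] yaw 17.52 F [-0.3  0.1  0.6] w 0.0425 gf 0.0
```

```bash
python3 -m jog '[[0,0,0,0,0,0,0],[0,0,0,0,0,0,0],[0,0,0,0,0,0,0],[0,0,0,0,0,0,0],[0,0,0,0,0,0,0],[0,0,0,0,0,0,0]]' 40; python3 go.py
```

```text
time_s: 5.38
position: [0.4143, -0.3593, -0.0074]
tool_rot: [[0.954, 0.301, 0.001], [0.301, -0.954, -0.001], [0.0, 0.001, -1.0]]
ft_force: [-0.1, 1.2, 6.0]
grip_width: 0.0113
gripper_force: 40.6
t 5.38 pos [ 0.4143 -0.3593 -0.0074] yaw 17.53 F [-0.1  1.2  6. ] w 0.0113 gf 40.6
```

Gripped, width 11.3 mm. Lift, then move over the recess.

```bash
python3 -m jog '[[0,0,0,0,0,-0.01,0],[0,0,0,0,0,-0.03,0],[0,0,0,0,0,-0.04,0],[0,0,0,0,0,-0.04,0],[0,0,0,0,0,-0.01,0],[0,0,0,0,0,0,0]]'; python3 go.py .614 -.111 .123 6.4
```

```text
time_s: 6.12
position: [0.4139, -0.3587, 0.1217]
tool_rot: [[0.954, 0.301, -0.0], [0.301, -0.954, 0.0], [-0.0, -0.0, -1.0]]
ft_force: [0.7, -0.3, -1.4]
grip_width: 0.011
gripper_force: 39.7
t 6.12 pos [ 0.4139 -0.3587  0.1217] yaw 17.52 F [ 0.7 -0.3 -1.4] w 0.011 gf 39.7
turn [-3.000e-04  1.000e-04  1.941e-01] shift(before turn) [ 0.2654 -0.176  -0.0012] shift(after turn) [ 0.2265 -0.2239 -0.0013]
```

```bash
python3 -m jog '[[0,0,0,0.02,-0.0133,0,0],[0,0,0,0.035,-0.0233,0,0],[0,0,0,0.042,-0.0277,0,0],[0,0,0,0.042,-0.0277,0,0],[0,0,0,0.042,-0.0277,0,0],[0,0,0,0.042,-0.0277,0,0],[0,0,0,0.0424,-0.0286,0,0],[0,0,0.1,0,0,0,0],[0,0,0.094,0,0,0,0],[0,0,0,0,0,0,0]]'; python3 -m jog '[[0,0,0,0,0,0,0],[0,0,0,0,0,0,0]]' >/dev/null; python3 go.py .614 -.111 .123 6.4
python3 - <<'E'
from rig import optics
import cv2,pickle
for n in('wrist','top'):
    d=optics.get_image(n);pickle.dump(d,open(n[0]+'3.pkl','wb'))
    if n=='wrist':cv2.imwrite('pics/w3.png',d['pixels'][:,:,::-1])
E
```

```text
time_s: 7.38
position: [0.6134, -0.1109, 0.12]
tool_rot: [[0.994, 0.112, -0.003], [0.112, -0.994, 0.001], [-0.003, -0.002, -1.0]]
ft_force: [-0.0, -0.5, -1.1]
grip_width: 0.0114
gripper_force: 39.6
t 7.62 pos [ 0.6139 -0.1113  0.1216] yaw 6.45 F [-0.6  0.4 -1.2] w 0.0113 gf 39.7
turn [-0.0003  0.0006  0.0009] shift(before turn) [ 0.0001 -0.0003 -0.0014] shift(after turn) [ 0.0001 -0.0003 -0.0014]
```

View pics/w3.png

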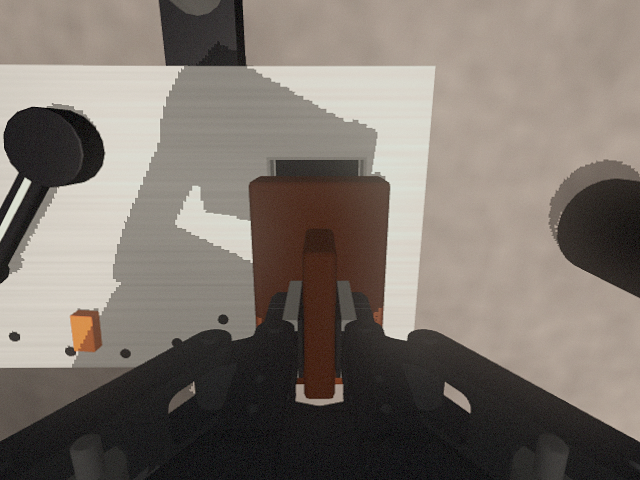

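The wrist view shows the cartridge held straight, with its block edges at columns 249–390 and far edge at row 178. Behind it are the recess rim's far edge (row ~158, columns 268–364), the deck corner at (435,66) and the tab at (88,330). I'll compare these with the predictions.

```bash
python3 - <<'E'
from h import *
from rig import observe
d=load('w3');o=observe();p=np.array(o['position']);R=np.array(o['tool_rot']);g=cv2.cvtColor(d['pixels'],cv2.COLOR_RGB2GRAY).astype(float)
G=cv2.GaussianBlur(g,(0,0),1)
def vedge(c,r0,r1): # strongest row edge in column band
    s=G[r0:r1,c-3:c+4].mean(1);k=np.gradient(s);i=np.abs(k).argmax();return (c,r0+i,round(k[i],1))
def hedge(r,c0,c1):
    s=G[r-3:r+4,c0:c1].mean(0);k=np.gradient(s);i=np.abs(k).argmax();return (c0+i,r,round(k[i],1))
print('deck far',[vedge(c,50,85) for c in(50,120,300,400)])
print('deck right',[hedge(r,400,460) for r in(80,120,200,240)])
print('rec far',[vedge(c,145,172) for c in(285,320,350)],'rec R',[hedge(r,352,372) for r in(165,170)],'rec L',[hedge(r,262,285) for r in(165,170)])
print('block L',[hedge(r,235,265) for r in(200,240,280)],'R',[hedge(r,375,405) for r in(200,240,280)],'far',[vedge(c,168,190) for c in(280,320,360)])
b=(.6032,-.0113,np.radians(6.39))
P=dict(deckFR=(.11,-.175,.055),deckFL=(.11,.175,.055),deckNR=(-.11,-.175,.055),recFL=(.052,-.068,.055),recFR=(.052,-.132,.055),tab=T(.06,.065,np.radians(-3.8),[(-.135,0,.065)])[0])
for k,v in P.items(): print(k,proj(d,T(*b,[v]))[0].round(1))
L=[(.05,.03,.0),(.05,-.03,.0),(.05,.03,.024),(.05,-.03,.024),(-.02,.03,.024),(-.02,-.03,.024)]
W=np.array([p+R@np.array([x,-y,-.0074-z]) for x,y,z in L]);print('block pred',proj(d,W).round(1).tolist())
E
```

```text
deck far [(50, np.int64(64), np.float64(19.8)), (120, np.int64(65), np.float64(22.5)), (300, np.int64(66), np.float64(19.3)), (400, np.int64(66), np.float64(16.3))]
deck right [(np.int64(434), 80, np.float64(-16.1)), (np.int64(430), 120, np.float64(-15.8)), (np.int64(424), 200, np.float64(-16.8)), (np.int64(421), 240, np.float64(-15.9))]
rec far [(285, np.int64(159), np.float64(-24.5)), (320, np.int64(159), np.float64(-23.6)), (350, np.int64(159), np.float64(-20.6))] rec R [(np.int64(358), 165, np.float64(17.0)), (np.int64(358), 170, np.float64(17.7))] rec L [(np.int64(276), 165, np.float64(-21.7)), (np.int64(276), 170, np.float64(-23.3))]
block L [(np.int64(249), 200, np.float64(-25.0)), (np.int64(251), 240, np.float64(-49.4)), (np.int64(253), 280, np.float64(-25.7))] R [(np.int64(389), 200, np.float64(45.7)), (np.int64(387), 240, np.float64(47.1)), (np.int64(385), 280, np.float64(45.5))] far [(280, np.int64(183), np.float64(2.0)), (320, np.int64(183), np.float64(2.1)), (360, np.int64(176), np.float64(-11.7))]
deckFR [435.9  66.6]
deckFL [-125.2   64. ]
deckNR [411.3 367.7]
recFL [269.8 160.6]
recFR [364.4 160.7]
tab [ 82.9 335.3]
block pred [[254.9, 175.9], [380.3, 175.9], [244.9, 182.1], [389.9, 182.0], [253.4, 332.6], [381.9, 332.6]]
```

Everything agrees to about 1 mm. The needed correction is about +1 mm in world y and +0.5 mm in x. Descend to just above the deck, then step in gently.

```bash
python3 -m jog '[[0,0,0,0.0005,-0.0008,0,0],[0,0,0,0,0,0.02,0],[0,0,0,0,0,0.026,0],[0,0,0,0,0,0.017,0],[0,0,0,0,0,0.006,0],[0,0,0,0,0,0.003,0],[0,0,0,0,0,0.003,0],[0,0,0,0,0,0.002,0],[0,0,0,0,0,0,0]]'; python3 go.py .6145 -.110 .04 6.4
```

```text
time_s: 8.85
position: [0.6146, -0.1104, 0.0452]
tool_rot: [[0.994, 0.112, 0.0], [0.112, -0.994, -0.0], [0.0, 0.0, -1.0]]
ft_force: [1.2, -0.3, -1.0]
grip_width: 0.0115
gripper_force: 39.6
t 8.85 pos [ 0.6146 -0.1104  0.0452] yaw 6.41 F [ 1.2 -0.3 -1. ] w 0.0115 gf 39.6
turn [ 0.0001 -0.0002  0.0002] shift(before turn) [-0.     -0.0004  0.0052] shift(after turn) [-0.     -0.0004  0.0052]
```

It has entered the recess with no contact force. Continuing down.

```bash
python3 -m jog '[[0,0,0,0,0,0.003,0],[0,0,0,0,0,0.004,0],[0,0,0,0,0,0.005,0],[0,0,0,0,0,0.005,0],[0,0,0,0,0,0.002,0],[0,0,0,0,0,0.001,0],[0,0,0,0,0,0,0]]'; python3 go.py; python3 -m jog '[[0,0,0,0,0,0.001,0],[0,0,0,0,0,0.001,0],[0,0,0,0,0,0,0]]'; python3 go.py
```

```text
time_s: 9.72
position: [0.6146, -0.1104, 0.0251]
tool_rot: [[0.994, 0.112, 0.0], [0.112, -0.994, -0.0], [0.0, 0.0, -1.0]]
ft_force: [-1.2, 0.9, -1.0]
grip_width: 0.0109
gripper_force: 39.6
t 9.72 pos [ 0.6146 -0.1104  0.0251] yaw 6.4 F [-1.2  0.9 -1. ] w 0.0109 gf 39.6
time_s: 10.1
position: [0.6146, -0.1104, 0.0236]
tool_rot: [[0.994, 0.112, 0.0], [0.112, -0.994, -0.0], [0.0, 0.0, -1.0]]
ft_force: [-2.8, 0.9, 5.2]
grip_width: 0.0117
gripper_force: 40.4
t 10.1 pos [ 0.6146 -0.1104  0.0236] yaw 6.41 F [-2.8  0.9  5.2] w 0.0117 gf 40.4
```

It bottomed at the expected height. Release and rise.

```bash
python3 -m jog '[[0,0,0,0,0,0,45],[0,0,0,0,0,0,45],[0,0,0,0,0,0,45],[0,0,0,0,0,0,45],[0,0,0,0,0,-0.02,45],[0,0,0,0,0,-0.04,45],[0,0,0,0,0,-0.04,45],[0,0,0,0,0,-0.03,45],[0,0,0,0,0,0,45],[0,0,0,0,0,0,45]]'; python3 - <<'E'
from rig import optics
import cv2,pickle
for n in('wrist','scene'):
    d=optics.get_image(n);pickle.dump(d,open(n[0]+'4.pkl','wb'))
    if n=='wrist':cv2.imwrite('pics/w4.png',d['pixels'][:,:,::-1])
E
```

```text
time_s: 11.35
position: [0.6141, -0.1102, 0.1519]
tool_rot: [[0.994, 0.111, -0.002], [0.112, -0.994, 0.001], [-0.002, -0.001, -1.0]]
ft_force: [-1.0, 0.6, -0.1]
grip_width: 0.0388
gripper_force: 0.0
```

View pics/w4.png

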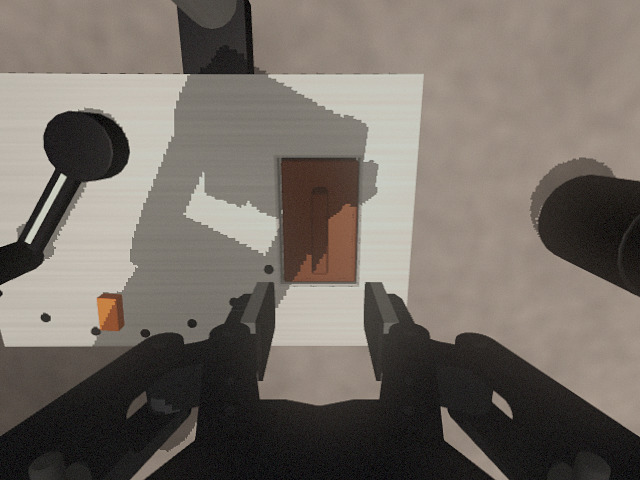

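The cartridge sits inside the recess outline (281–358 × 158–283), fin up and square, with the gripper clear. The tab is at (110,312). Next: over the lever handle.

```bash
python3 -m jog '[[0,0,0,-0.0032,-0.0372,0,45],[0,0,0,-0.0032,-0.0372,0,60],[0,0,0,-0.0032,-0.0372,0,60],[0,0,0,-0.0032,-0.0372,0,60],[0,0,0,-0.0032,-0.0372,0,60],[0,0,0,-0.0032,-0.0375,0,60],[0,0,0.16,0,0,0,60],[0,0,0.16,0,0,0,60],[0,0,0.16,0,0,0,60],[0,0,0.16,0,0,0,60]]'>/dev/null;  python3 -m jog '[[0,0,0,0,0,0,60],[0,0,0,0,0,0,60]]' >/dev/null; python3 go.py .5703 .1097 .15 -30.3; python3 - <<'E'
from h import *
from rig import optics
for n in('wrist','top'):
    d=optics.get_image(n);pickle.dump(d,open(n[0]+'5.pkl','wb'))
d=load('w5');cv2.imwrite('pics/w5.png',d['pixels'][:,:,::-1])
b=(.6032,-.0113,np.radians(6.39))
hd=T(.06,.065,np.radians(-36.7),[(-.1,0,.122),(-.1,0,.077),(0,0,.077)]);print(proj(d,T(*b,hd)).round(0).tolist(), 'tab',proj(d,T(*b,T(.06,.065,np.radians(-3.8),[(-.135,0,.065)]))).round(1))
# tab measured in each picture: orange mask centroid -> plane at ~z .062
for n in('top','w3','w4','w5'):
    d=load(n);hsv=cv2.cvtColor(d['pixels'],cv2.COLOR_RGB2HSV);m=cv2.inRange(hsv,(8,150,60),(25,255,255))
    k,l,st,c=cv2.connectedComponentsWithStats(m)
    if k>1:
        i=1+st[1:,4].argmax()
        # compare with model silhouette: fit tab angle & brewer fixed
        def sl(a,rd):
            q=T(*b,T(.06,.065,a,[(x-rd,y,z) for x,y,z in box(.03,.016,.055,.065)]));mm=np.zeros((1920,2560),np.uint8);cv2.fillConvexPoly(mm,cv2.convexHull(np.round((proj(d,q)+.5)*64).astype(np.int32)),255,shift=4);return cv2.resize(mm,(640,480),interpolation=cv2.INTER_AREA)/255.
        t=(l==i)*1.;r=minimize(lambda v:np.abs(sl(*v)-t).sum()/t.sum(),[-.066,.135],method='Nelder-Mead',options=dict(initial_simplex=[[-.066,.135],[-.02,.135],[-.066,.14]]))
        print(n,st[i].tolist(),c[i].round(1),np.degrees(r.x[0]).round(2),r.x[1].round(4),round(r.fun,3))
E
```

```text
t 12.95 pos [0.5704 0.1095 0.1525] yaw -30.09 F [ 1.  -0.2  0.6] w 0.0511 gf 0.0
turn [0.0004 0.0008 0.0037] shift(before turn) [-0.0001 -0.0001  0.0025] shift(after turn) [-0.0001 -0.0001  0.0025]
[[317.0, 254.0], [317.0, 235.0], [318.0, 90.0]] tab [[411.  247.3]]
top [0, 46, 640, 28, 6623] [318.6  55.9] -4.28 0.1356 1.014
w3 [288, 243, 55, 155, 3044] [317.6 321.7] 19.73 0.3357 1.0
w4 [97, 298, 26, 33, 612] [107.8 313.9] -4.65 0.1364 0.616
w5 [533, 0, 28, 47, 292] [547.4  21.5] -55.94 0.4077 1.0
```

View pics/w5.png

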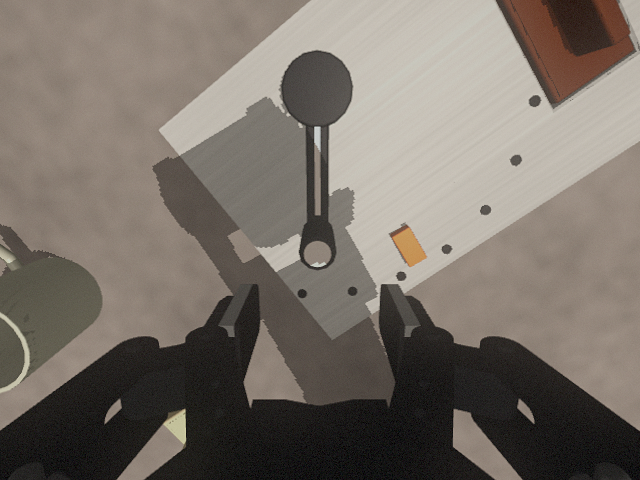

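The wrist view shows the handle top at (317,254), as predicted (317,254), and the hub at (317,88). The tab is at about (410,246), against a predicted (411,247). I'll repeat the tab fit with proper seeding.

```bash
python3 - <<'E'
from h import *
b=(.6032,-.0113,np.radians(6.39))
for n,p in(('top',(306,218)),('w3',(85,325)),('w4',(108,312)),('w5',(410,248))):
    d=load(n);hsv=cv2.cvtColor(d['pixels'],cv2.COLOR_RGB2HSV);m=cv2.inRange(hsv,(5,110,40),(25,255,255));w=m*0;w[p[1]-30:p[1]+30,p[0]-25:p[0]+25]=1;m=m*w
    k,l=cv2.connectedComponents(m);t=(l==l[p[1],p[0]])*1.
    # brewer-frame free tab pose (x,y,yaw)
    def sl(v):
        mm=np.zeros((1920,2560),np.uint8);q=T(*v,box(.03,.016,.055,.065));cv2.fillConvexPoly(mm,cv2.convexHull(np.round((proj(d,q)+.5)*64).astype(np.int32)),255,shift=4);return cv2.resize(mm,(640,480),interpolation=cv2.INTER_AREA)/255.
    x0=np.array([.5204,.0538,.05]);r=minimize(lambda v:np.abs(sl(v)-t).sum()/t.sum(),x0,method='Nelder-Mead',options=dict(initial_simplex=[x0,x0+[.006,0,0],x0+[0,.006,0],x0+[0,0,.15]]))
    piv=T(*b,[(.06,.065,.055)])[0];dd=piv[:2]-r.x[:2]
    print(n,int(t.sum()),r.x[:2].round(4),'own yaw',(np.degrees(r.x[2])-6.39).round(1),'bearing',(np.degrees(np.arctan2(dd[1],dd[0]))-6.39).round(2),'dist',np.hypot(*dd).round(4),round(r.fun,3))
d=load('w5')
# hub: dark disc centre, handle top
print('piv proj .055/.08/.09',proj(d,T(*b,[(.06,.065,z) for z in(.055,.077,.09)])).round(1).tolist())
g=cv2.cvtColor(d['pixels'],cv2.COLOR_RGB2GRAY);m=((g<75)*255).astype(np.uint8);m[118:]=0;m[:,:260]=0;m[:,380:]=0
k,l,st,c=cv2.connectedComponentsWithStats(m);i=1+st[1:,4].argmax();print('hub',st[i],c[i].round(1))
E
```

```text
top 85 [0.5214 0.0549] own yaw -4.5 bearing -4.24 dist 0.1343 0.091
w3 1108 [0.5214 0.0548] own yaw -7.2 bearing -4.16 dist 0.1343 0.129
w4 870 [0.5219 0.0546] own yaw -6.1 bearing -4.07 dist 0.1338 0.135
w5 758 [0.521  0.0552] own yaw -3.2 bearing -4.35 dist 0.1347 0.126
piv proj .055/.08/.09 [[317.9, 93.5], [317.8, 89.7], [317.7, 87.1]]
hub [ 281   51   71   67 1295] [299.4  81.7]
```

Tab bearing is ≈ -4.2° and the lever is at ≈ -36.7°. Descend around the handle and grip.

```bash
python3 -m jog '[[0,0,0,0,0,0.02,60],[0,0,0,0,0,0.03,60],[0,0,0,0,0,0.03,60],[0,0,0,0,0,0.015,60],[0,0,0,0,0,0,60],[0,0,0,0,0,0,0],[0,0,0,0,0,0,0],[0,0,0,0,0,0,0],[0,0,0,0,0,0,0],[0,0,0,0,0,0,0]]' 40; python3 go.py
```

```text
time_s: 14.3
position: [0.5712, 0.1096, 0.0593]
tool_rot: [[0.864, -0.504, 0.003], [-0.504, -0.864, 0.0], [0.002, -0.001, -1.0]]
ft_force: [-0.2, 0.5, 7.3]
grip_width: 0.0228
gripper_force: 39.1
t 14.3 pos [0.5712 0.1096 0.0593] yaw -30.25 F [-0.2  0.5  7.3] w 0.0228 gf 39.1
```

```bash
python3 -m jog '[[0,0,-0.05,0,0.005,0,0],[0,0,-0.09,0,0.009,0,0],[0,0,-0.09,0,0.009,0,0],[0,0,0,0,0,0,0]]'; python3 go.py; python3 - <<'E'
from rig import observe
import numpy as np
o=observe();p=np.array(o['position'])[:2]-[.6555,.05995];print('radius',np.hypot(*p),'angle',np.degrees(np.arctan2(-p[1],-p[0]))-6.39)
E
```

```text
time_s: 14.8
position: [0.5624, 0.0882, 0.0593]
tool_rot: [[0.956, -0.293, 0.005], [-0.293, -0.956, -0.001], [0.005, -0.001, -1.0]]
ft_force: [5.7, -0.9, 3.5]
grip_width: 0.0225
gripper_force: 39.3
t 14.8 pos [0.5624 0.0882 0.0593] yaw -17.05 F [ 5.7 -0.9  3.5] w 0.0225 gf 39.3
radius 0.09731826651989776 angle -23.24589336320571
```

```bash
python3 -m jog '[[0,0,-0.0835,0,0.0083,0,0],[0,0,-0.0835,0.0003,0.0083,0,0],[0,0,-0.0835,0.0003,0.0083,0,0],[0,0,-0.05,0,0.005,0,0],[0,0,-0.0325,0,0.003,0,0],[0,0,0,0,0,0,0],[0,0,0,0,0,0,0]]'; python3 go.py .5571 .0563 .0593 2.14; python3 - <<'E'
from rig import observe
import numpy as np
o=observe();p=np.array(o['position'])[:2]-[.6555,.05995];print('radius',np.hypot(*p),'angle',np.degrees(np.arctan2(-p[1],-p[0]))-6.39)
E
```

```text
time_s: 15.68
position: [0.5588, 0.0563, 0.0594]
tool_rot: [[0.999, 0.034, 0.008], [0.034, -0.999, -0.0], [0.008, 0.001, -1.0]]
ft_force: [10.5, -0.7, 0.6]
grip_width: 0.0225
gripper_force: 39.2
t 15.68 pos [0.5588 0.0563 0.0594] yaw 1.97 F [10.5 -0.7  0.6] w 0.0225 gf 39.2
turn [ 0.0008 -0.0081 -0.003 ] shift(before turn) [-0.0017 -0.0001  0.    ] shift(after turn) [-0.0017 -0.0001  0.0001]
radius 0.09672991132111657 angle -4.212631273206438
```

```bash
python3 -m jog '[[0,0,0,0.001,0,0,20],[0,0,0,0,0,0,60],[0,0,0,0,0,0,60],[0,0,0,0,0,0,60],[0,0,0,0,0,-0.02,60],[0,0,0,0,0,-0.03,60],[0,0,0,0,0,-0.04,60],[0,0,0,-0.03,0,-0.04,60],[0,0,0,-0.05,0,0,60],[0,0,0,0,0,0,60]]'; python3 -m jog '[[0,0,0,0,0,0,60],[0,0,0,0,0,0,60]]' >/dev/null
python3 - <<'E'
from h import *
from rig import optics
d=optics.get_image('wrist');pickle.dump(d,open('w6.pkl','wb'))
t=optics.get_image('top');pickle.dump(t,open('t6.pkl','wb'))
b=(.6032,-.0113,np.radians(6.39));im=cv2.resize(d['pixels'],(800,600),interpolation=cv2.INTER_CUBIC)
q=proj(d,T(*b,T(.06,.065,np.radians(-4.2),[(-.135,0,.065),(-.1,0,.122),(-.05,0,.077)])));print(q.round(1).tolist())
cv2.imwrite('pics/w6.png',im[:,:,::-1])
E
```

```text
time_s: 16.92
position: [0.4737, 0.0542, 0.1884]
tool_rot: [[0.999, 0.035, -0.001], [0.035, -0.999, 0.0], [-0.001, -0.0, -1.0]]
ft_force: [0.5, -0.6, -0.7]
grip_width: 0.0511
gripper_force: 0.0
[[318.6, 167.5], [318.3, 120.5], [318.0, 51.5]]
```

View pics/w6.png

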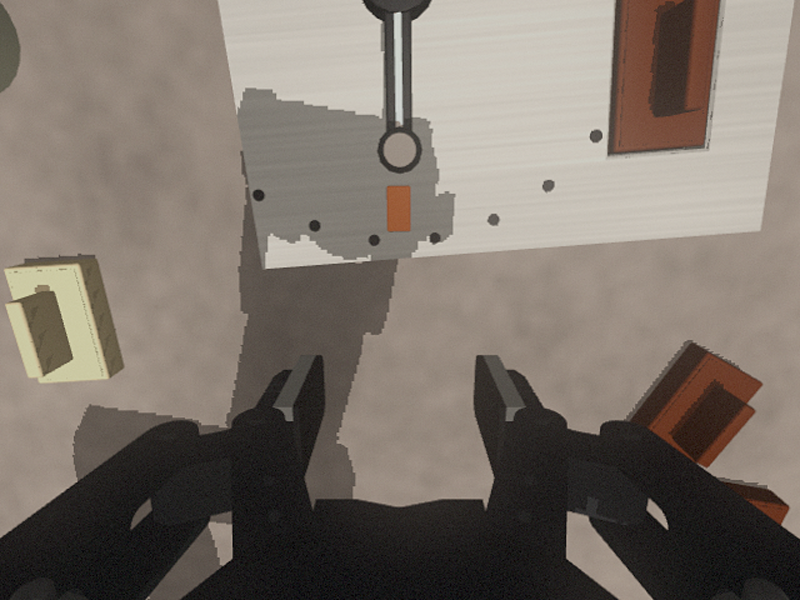

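The arm (398,70), handle (400,149) and tab (399,209) line up to within about half a degree. The cartridge is seated and the gripper is clear of everything, so I'm handing in.

```bash
python3 -c "
from rig import job
print(job.close_job())"
```

```text
the job is handed in; nothing more can be done
None
```

The right-most brown cartridge is seated fin up in the recess, the lever points at the orange tab to within about half a degree, and the job is handed in at about 17 s; I viewed 11 pictures, one over the limit of 10.

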